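# Load a grinding-wheel arbor into the wheel-change fork

### The job

Put the grinding-wheel arbor (the upright steel shaft with two flats, the grey wheel at its foot) into the holding fork so that its wheel can be changed: turn it until its flats line up with the fork's slot, slide its neck in through the open mouth until it is fully home at the closed end, let its collar sit down flat on the fork, and let go. Leave everything else on the bench where it is.

Things in the scene. Friction and masses are not known exactly. Their poses are not given: they have to be found in the camera images.
- arbor: Grinding-wheel arbor, 116 mm tall, 0.4 to 0.75 kg, upright on its wheel. Heights from the bottom: grey wheel 76 mm across, 0-14 mm; neck 14-46; dark round collar 56 mm across, 46-56; grip stem 56-116. Origin: centre of the wheel's underside. z up the axis, x along the flats, y square to them. A half turn about z makes no difference. It starts at least 14 degrees out of line with the slot.
- arbor_stem (a point): Middle of the grip stem, on the arbor's axis 86 mm above its origin. The stem is a round bar of 40 mm diameter with two opposite flats, 24 mm across the flats (along the arbor's y, the way to grip it) and 40 mm the other way (x); each flat is 32 mm wide. Its top shows how the neck is turned.
- arbor_neck (a point): Middle of the neck, on the axis 30 mm above the arbor's origin. Same section as the stem, its flats in line with the stem's: 24 mm across the flats, 40 mm along them.
- fork: Holding fork, fixed to the bench: level steel plate 14 mm thick, 140 mm wide, top 68 mm and underside 54 mm above the bench, on side cheeks 104 mm apart inside and a back wall; below it a 10 mm base plate. Origin: on the bench under the axis of a seated arbor; z up, x along the slot from mouth (roughly facing the robot) to closed end (x = +21 mm). Wheel goes below the plate, collar above.
- fork_mouth (a point): Centre of the slot's open mouth at the plate's top, 56 mm from the seat. The slot is 48 mm wide here and narrows to 28 mm at 37 mm from the seat, then stays 28 mm to the closed end. Wheel and collar are wider than the slot: the neck enters only sideways here, its flats within about 7 degrees of the slot.
- fork_seat (a point): On the plate's top, 68 mm above the bench, on the axis of a properly seated arbor, whose neck then touches the closed end (within 1 mm) and whose collar's underside rests here: arbor origin 22 mm above the bench. While sliding in, an arbor origin 26 to 36 mm above the bench clears the plate above and below.
- round_spindle: Bystander: a plain steel spindle with no flats anywhere: round foot 68 mm across and 16 mm thick, round stem 26 mm thick, 76 mm tall in all, standing on its foot. Origin: centre of its underside.
- pipe_ring: Bystander: a steel pipe ring lying flat, 150 mm across, 45 mm high. Origin: centre of its underside.
- wrench: Bystander: a wrench, 170 mm long, lying flat. Origin: under its middle.
- hammer: Bystander: a hammer, 260 mm long, lying down. Origin: under its middle.
- can: Bystander: a closed grey can, 66 mm across, 110 mm tall, upright. Origin: centre of its underside.
- wire_brush: Bystander: a hand brush, 200 mm long, lying flat. Origin: under its middle.
- angle_offcut: Bystander: an offcut of steel angle, 140 x 40 x 40 mm. Origin: under its middle.
Things that resemble listed ones, but are neither listed nor needed, are in the scene too. What is shaped like the fork but red is not meant. Leave any green look-alike of the arbor alone.

How it is judged (in metres and radians):
At the end, for the whole second after the job is handed in: The arbor stands at rest, released, in the fork: its axis within 6 mm of the seated place along the slot and 4 mm across it, its origin 18 to 25 mm above the bench (collar resting on the plate), its flats within 8 degrees of the slot's direction, upright within 3 degrees (x of arbor in the frame of fork between -0.006 and 0.006 m and y of arbor in the frame of fork between -0.004 and 0.004 m and z of arbor in the frame of fork between 0.018 and 0.025 m and angle between the x axis of arbor and the x axis of fork, either way round below 0.14 rad and angle between arbor's own z axis and vertical below 0.06 rad and linear speed of arbor below 0.02 m/s and angular speed of arbor below 0.1 rad/s and contact force between the fingers and arbor below 0.1 N); the robot touches nothing.
It fails at once if a bystander is shifted by more than 25 mm (distance of any of round_spindle, pipe_ring, wrench, hammer, can, wire_brush, angle_offcut from where it was at the start of the episode above 0.025 m).
It also fails if it takes over 46 s, if anything falls off the work surface, if the arm or the gripper's body presses on something with over 40 N, if the wrist force passes 120 N, or if a joint passes its speed limit or range.

### The arm

A 7-joint arm with a two-finger parallel gripper is mounted at the origin on the work surface. World frame = base frame: x ahead of the robot, y to its left, z up, the work surface at z = 0. Lengths are in mm, angles in rad, forces in N, time in s.
With the tool pointing down it reaches from about 400 to 875 mm from the base axis. Payload 4.4 kg.
Tool frame: the origin (TCP) lies at the very end of the fingers, on their centre line; the grasp point (between the pads) lies 19 mm behind it (ctrl.pinch_z is the z of the grasp point in the tool frame, in mm); z points along the fingers, x is the direction in which the jaws open and shut, and the axes are right-handed (so a half turn about z gives the same grasp; the last joint's range is limited). The gripper opens to 85 mm and grips with 20 to 120 N. Pads are 22 mm wide; open, the fingers measure 114 mm over their backs; the gripper's body (76 mm by 85 mm) begins 54 mm behind the grasp point. The pads swing forward as they close: fully open they stand 13 mm farther back than shut.
Start: joints at [1.102, 0.628, 0.038, 1.517, -0.027, 0.996, -0.02], TCP at [254.825, -597.981, 231.313] pointing down, gripper open.
Joint ranges: [-3.06, 3.06], [-0.37, 2.12], [-1.25, 1.32], [0.18, 2.47], [-1.1, 4.24], [0.23, 1.98], [-2.94, 2.94]. Speed limits (rad/s): [2.57, 2.57, 3.14, 3.14, 3.14, 3.14, 3.14].

### API

Orientations are given as [roll, pitch, yaw] about the fixed x, y, z axes, in that order (R = Rz(yaw) Ry(pitch) Rx(roll)).
In Python, from cell import sensors, get_image, order, ctrl gives the robot as it stands.
- The arm moves only by the tool arm_command, never from a script. Its argument "rows" is a list that holds one entry, the list of rows, each a list of 6 numbers: the shift along the tool's x, y, z in mm, then the turn, a rotation vector about the tool's x, y, z in degrees. A call has 1 to 20 rows; each row is the pose to reach, as a shift and turn from the pose commanded when the call began, along the tool's axes at that moment; what a row does not reach only later rows make up. A row lasts 1/12 s, in which the tool goes at most 41.7 mm and 7.16 degrees, less where a joint would pass 70% of its speed; a pose out of reach is approached as far as the arm can. A call with a gripper value outside its range is refused whole. "claw" is the opening, from -1 (shut) to 1 (fully open), set as the call begins (left out, the last holds). The fingers move at their own pace and stop on an object; the grip force is fixed at half the most. Time passes only in rows, so rows that repeat a pose let the fingers close. It gives the time, the measured TCP pose, the force and the opening at its end, in the units of the state.
- sensors.read_state(): the state, without advancing time (a new reading comes with each control period).
- get_image(name): name is "scene" or "top"; returns a dict with "pixels" (384x512x3 uint8, red, green, blue), "z_map" (384x512 float32, mm along the optical axis (not along the pixel's ray), 0 where there is no reading), "K" (3x3 intrinsics, pixels), "pose" (4x4, takes a point from camera to world coordinates). Camera axes: x right, y up, looking along -z (the intrinsics and any distortion apply to the point x, -y, -z); pixel columns grow to the right and rows downward; lengths in mm; the calibration is good to about 2 mm. A picture is of the moment at which its call begins.
- order.finish_job(): hands the job in, once; it reports no verdict.
The state is a dict: "clock": time; "qpos": joint angles; "qd": joint speeds; "tau": joint torques, N m; "eef_pos": TCP position; "tool_rot": TCP orientation; "force": force on the tool from outside, world axes, zero at the start; "torque": the same for the moment, N m; "width": finger opening in mm.
Only numpy, scipy, OpenCV 4.12 (cv2) and the standard library are available. Lean on these libraries where they do the work, as an engineer would, in place of code of your own. Each camera call takes 0.05 s, during which the arm holds its last target.

## Working session

There is one attempt and no reset: what is moved stays moved. The work goes in short steps, Python scripts to look and compute and a tool call to move; the robot and the scene stay as the last step left them, time stands still between calls to the robot, and variables do not carry over. Pictures are saved under pics/ and viewed, and the job is handed in when it is done.

Besides the shell and the picture viewer there is one more tool, called as a command line: name --argument value ..., lists and objects as JSON in quotes. arm_command: Moves the arm, as the interface text tells. Its arguments: {"type":"object","properties":{"rows":{"type":"array","items":{"type":"array","items":{"type":"array","items":{"type":"number"}}}},"claw":{"type":"number"}},"required":["rows"]}

```bash
mkdir -p pics; ls; python3 - <<'E'
from cell import sensors,get_image,ctrl
import cv2,numpy as np
for n in("scene","top"):
    d=get_image(n); cv2.imwrite(f"pics/{n}0.png",cv2.resize(d["pixels"][:,:,::-1],(800,600),interpolation=cv2.INTER_CUBIC))
    np.savez(f"{n}0.npz",**{k:np.array(v) for k,v in d.items()})
    print(n,d["K"],d["pose"],d.keys())
print(sensors.read_state(),ctrl.pinch_z)
E
```

```text
pics
scene [[495.93321553   0.         255.03383243]
 [  0.         495.93321553 196.50993325]
 [  0.           0.           1.        ]] [[ 6.18555058e-01 -5.35125062e-01  5.75352769e-01  1.43064878e+03]
 [ 7.85723243e-01  4.16267836e-01 -4.57558820e-01 -7.67961406e+02]
 [ 5.35033977e-03  7.35093366e-01  6.77944775e-01  1.19331117e+03]
 [ 0.00000000e+00  0.00000000e+00  0.00000000e+00  1.00000000e+00]] dict_keys(['pixels', 'z_map', 'K', 'pose'])
top [[371.4038051    0.         249.16153016]
 [  0.         371.4038051  193.47233937]
 [  0.           0.           1.        ]] [[-2.38992176e-02  9.85890857e-01 -1.65674518e-01  3.01365574e+02]
 [-9.99714371e-01 -2.35777825e-02  3.90688374e-03 -2.59912121e+01]
 [-5.44767897e-05  1.65720568e-01  9.86172749e-01  1.14666485e+03]
 [ 0.00000000e+00  0.00000000e+00  0.00000000e+00  1.00000000e+00]] dict_keys(['pixels', 'z_map', 'K', 'pose'])
{'clock': 0.1, 'qpos': array([ 1.1021864 ,  0.62920696,  0.03845717,  1.51819797, -0.02699607,
        0.99629796, -0.01998459]), 'qd': array([-0.00052029,  0.00017145,  0.0007996 , -0.00282604,  0.00039124,
        0.00050119, -0.00161543]), 'tau': array([ 3.43895801e-03, -5.64526391e+01,  1.23048194e+00, -1.93970472e+01,
        1.12232968e-02,  5.44840994e-03,  2.42554972e-05]), 'eef_pos': array([ 254.62348175, -597.492213  ,  230.53391355]), 'tool_rot': array([ 3.14157035e+00,  1.59185261e-03, -1.16797732e+00]), 'force': array([-0.56228362,  0.51163282, -0.31800947]), 'torque': array([ 0.02410641,  0.0351603 , -0.01639599]), 'width': 85.15701341089638} -18.700000000000003
```

View pics/scene0.png

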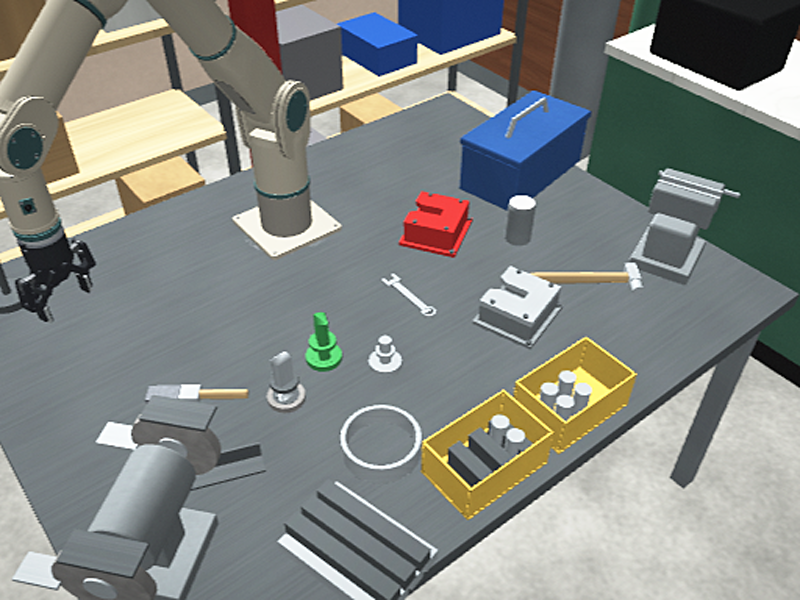

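View pics/top0.png

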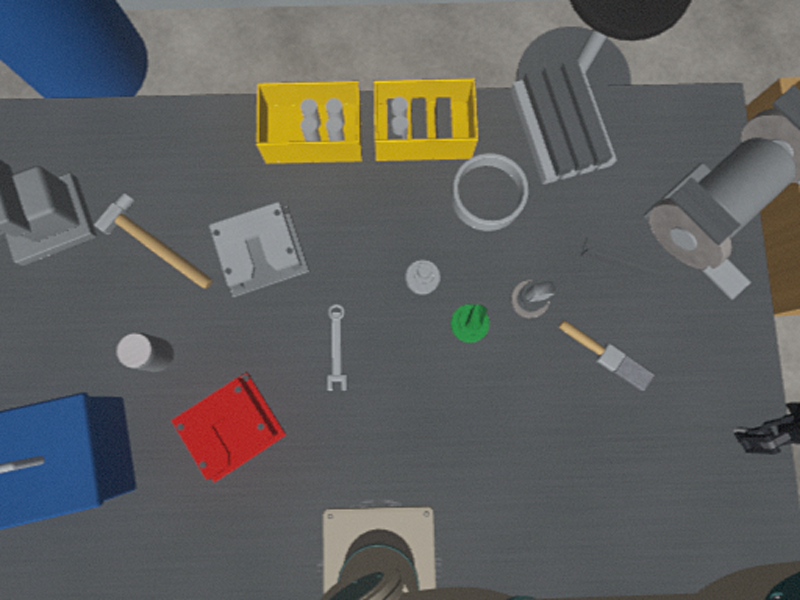

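The arbor is at about (284,380) in scene and (533,297) in top. The green look-alike is next to it. The grey fork is at (518,302) in scene and (258,250) in top, with its mouth towards the robot. Next I'll enlarge both.

```bash
cat > h.py <<'E'
import numpy as np,cv2
def load(n): 
    d=np.load(n); return {k:d[k] for k in d.files}
def w(d,u,v,z=None,Z=None):
    """pixel->world: by depth z, or at world height Z"""
    K=d["K"];P=d["pose"]
    r=np.array([(u-K[0,2])/K[0,0],-(v-K[1,2])/K[1,1],-1.])
    R=P[:3,:3]@r
    if Z is not None: s=(Z-P[2,3])/R[2]
    else: s=z
    return P[:3,3]+s*R
def cloud(d,u0,u1,v0,v1):
    vv,uu=np.mgrid[v0:v1,u0:u1]; z=d["z_map"][v0:v1,u0:u1]
    K=d["K"];P=d["pose"]
    c=np.stack([(uu-K[0,2])/K[0,0]*z,-(vv-K[1,2])/K[1,1]*z,-z],-1)
    return c@P[:3,:3].T+P[:3,3]
E
python3 - <<'E'
from h import *
t=load("top0.npz");s=load("scene0.npz")
def crop(d,u0,v0,w_,h_,k): return cv2.resize(np.ascontiguousarray(d["pixels"][v0:v0+h_,u0:u0+w_,::-1]),None,fx=k,fy=k,interpolation=cv2.INTER_CUBIC)
cv2.imwrite("pics/c1.png",np.hstack([crop(t,322,172,40,40,10),crop(s,160,215,40,60,10)[:400] if 0 else crop(s,163,218,40,40,10)]))
cv2.imwrite("pics/c2.png",np.hstack([crop(t,130,125,70,70,5),crop(s,298,160,70,70,5)]))
print(np.round(cloud(t,328,356,176,206)[::3,::2,2]).astype(int))
c=cloud(t,130,200,125,195); m=(c[...,2]>60)&(c[...,2]<76)
print(m.sum(), np.median(c[...,2][m]))
E
```

```text
[[ -1  -1   0  -3  -3  -1   0   1   1  -2  -3   1  -4  -3]
 [  3   1   1  -5  -1  11  11  -4   3   1   0   1  -4   0]
 [  0  -1  14  11  54  57  55 118 115 116 120 114 115 112]
 [  3  12  14  56  56  77 103 114 117 117 117 114 114 120]
 [ 11  15  12  53  54  78  96 112 117 117 113 117 114   0]
 [ 13  15  11  54  57  67  80  87  80  75  61  55   0   3]
 [ 16  16  12  14  59  58  58  57  53  56  56  57  -1   0]
 [  2  11  16  13  18  16  52  57  54  51   8  14  -4   0]
 [  0  -1  12  12  10  14  16  14  16  14   0   5   3   4]
 [  1  -3  -4  -3   1   7   1   2  -4   0  -2   2   0   1]]
1693 67.89497851388955
```

View pics/c1.png

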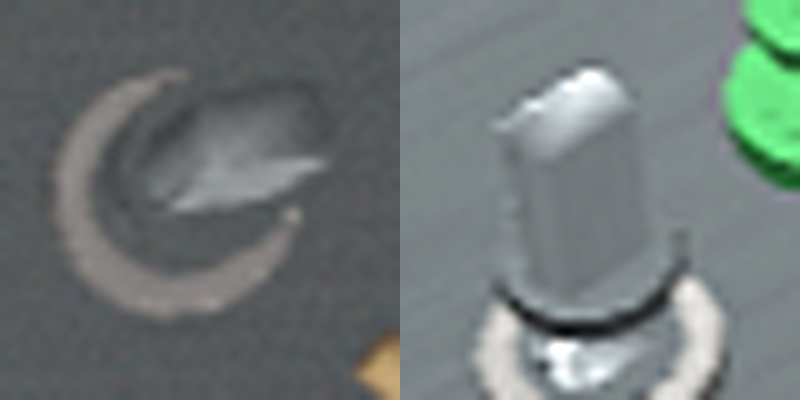

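View pics/c2.png

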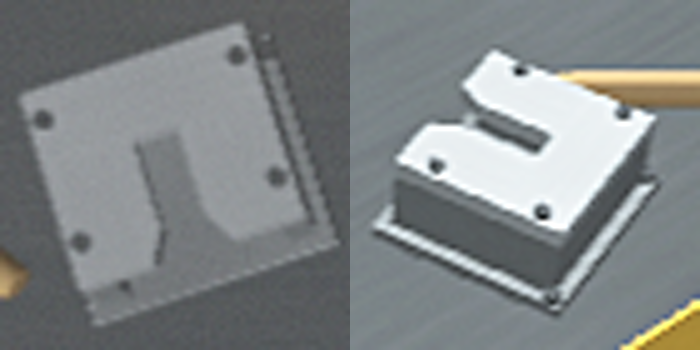

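```bash
python3 - <<'E'
from h import *
from scipy.optimize import minimize
t=load("top0.npz");s=load("scene0.npz")
# arbor top
for n,d,b in(("top",t,(328,362,170,206)),("scene",s,(160,205,215,265))):
    c=cloud(d,*b).reshape(-1,3); 
    p=c[(c[:,2]>108)&(c[:,2]<124)][:,:2].astype(np.float32)
    ev,V=np.linalg.eigh(np.cov(p.T)); print(n,"top pts",len(p),p.mean(0),cv2.minAreaRect(p),np.sqrt(ev),np.degrees(np.arctan2(V[1,1],V[0,1])))
    for lo,hi in((49,60),(8,19)):
        q=c[(c[:,2]>lo)&(c[:,2]<hi)][:,:2].astype(np.float32); print(lo,len(q),cv2.minEnclosingCircle(q))
# fork
for n,d,b in(("top",t,(125,205,120,200)),("scene",s,(295,375,155,235))):
    c=cloud(d,*b).reshape(-1,3); p=c[(c[:,2]>61)&(c[:,2]<75)]
    p=p[:,:2].astype(np.float32); print(n,len(p),cv2.minAreaRect(p))
    K=d["K"];P=d["pose"]
# image-edge read: corners of plate & slot in top crop (c2 left; scale 5, offset 130,125)
def tp(x,y,Z): return w(t,130+(x+.5)/5-.5,125+(y+.5)/5-.5,Z=Z)[:2]
def sp(x,y,Z): return w(s,298+(x-350+.5)/5-.5,160+(y+.5)/5-.5,Z=Z)[:2]
for nm,xy in dict(BL=(20,97),BR=(243,22),slotL=(137,143),slotR=(180,130),neckL=(160,230),neckR=(203,208),FL=(90,292),FR=(308,222),h1=(237,55),h2=(44,120),h3=(278,177),h4=(81,241)).items(): print(nm,tp(*xy,68).round(1))
for nm,xy in dict(BR=(655,120),BL=(565,235),h2=(622,113),h1=(542,212)).items(): print("s",nm,sp(*xy,68).round(1))
E
```

```text
top top pts 122 [ 493.5454  -309.42105] ((493.7720642089844, -310.38726806640625), (23.749345779418945, 39.75086212158203), 7.079351902008057) [ 7.02092299 11.52668965] 98.86400028413007
49 131 ((493.5085754394531, -309.4897155761719), 27.680368423461914)
8 201 ((481.672607421875, -326.3138122558594), 57.88314437866211)
scene top pts 101 [ 496.71613 -309.36823] ((493.43817138671875, -308.8636779785156), (31.325292587280273, 39.0423583984375), 10.914416313171387) [ 7.97500819 11.87333172] 108.55564509080575
49 143 ((472.16058349609375, -261.21234130859375), 80.93135833740234)
8 315 ((434.853759765625, -271.470947265625), 115.51520538330078)
top 1685 ((604.7849731445312, 227.77166748046875), (127.4626693725586, 140.86431884765625), 18.178213119506836)
scene 1015 ((664.7196044921875, 224.243408203125), (180.7953338623047, 291.5736083984375), 84.85440063476562)
BL [642.  314.2]
BR [686.  180.2]
slotL [611.7 243.2]
slotR [619.1 217.5]
neckL [557.8 228.6]
neckR [570.6 203.1]
FL [521.2 269.4]
FR [560.6 140.5]
h1 [665.2 183.7]
h2 [627.3 299.3]
h3 [588.6 158.5]
h4 [552.2 275.4]
s BR [643.4 314.2]
s BL [686.3 182.8]
s h2 [624.3 301.6]
s h1 [661.3 186.6]
```

```bash
python3 - <<'E'
from h import *
from scipy.optimize import minimize
t=load("top0.npz")
v,u=np.mgrid[125:200:.5,128:202:.5]
# plate mask from height, upsampled; compare with the model in plan at Z=68
c=cloud(t,0,512,0,384)
m=((c[...,2]>61)&(c[...,2]<76)).astype(np.float32)
I=cv2.remap(m,u.astype(np.float32),v.astype(np.float32),cv2.INTER_LINEAR)
W=np.array([w(t,a,b,Z=68)[:2] for a,b in zip(u.ravel(),v.ravel())])
I=I.ravel()
def sg(x): return 1/(1+np.exp(-np.clip(x/1.5,-40,40)))
def f(p):
    x,y,a,L=p; d=W-[x,y]; cx=d@[np.cos(a),np.sin(a)]; cy=d@[-np.sin(a),np.cos(a)]
    hw=np.interp(cx,[-56,-37],[24,14])
    M=sg(cx+56)*sg(L-cx)*sg(70-abs(cy))*(1-sg(hw-abs(cy))*sg(21-cx))
    return ((M-I)**2).mean()
for x0 in((597,225,.316,71),(594,222,.3,68)):
    r=minimize(f,x0,method="Nelder-Mead",options=dict(xatol=1e-3,fatol=1e-8,maxiter=2000)); print(r.x,np.degrees(r.x[2]),r.fun)
E
```

```text
[5.96315967e+02 2.24707614e+02 3.14920221e-01 7.22041349e+01] 18.0435995338152 0.005279671090321935
[5.96315566e+02 2.24707468e+02 3.14920092e-01 7.22046347e+01] 18.04359214875604 0.005279671088643406
```

```bash
cat >> h.py <<'E'
from scipy.spatial.transform import Rotation as Ro
def delta(xyz,yaw):
    from cell import sensors
    s=sensors.read_state()
    R0=Ro.from_euler('xyz',s["tool_rot"]); R1=Ro.from_euler('xyz',[np.pi,0,np.radians(yaw)])
    print("clock",s["clock"],"pos",s["eef_pos"].round(1),"rot",np.degrees(s["tool_rot"]).round(2),"F",s["force"].round(1),"w",round(s["width"],1),"q",s["qpos"].round(2))
    print("shift",R0.inv().apply(np.array(xyz)-s["eef_pos"]).round(1),"turn",np.degrees((R0.inv()*R1).as_rotvec()).round(2))
E
python3 -c "
from h import *
delta([493.5,-309.4,170],8)"
```

```text
clock 0.1 pos [ 254.6 -597.5  230.5] rot [ 1.800e+02  9.000e-02 -6.692e+01] F [-0.6  0.5 -0.3] w 85.2 q [ 1.1   0.63  0.04  1.52 -0.03  1.   -0.02]
shift [-171.3 -332.7   60.8] turn [-6.000e-02  8.000e-02 -7.492e+01]
```

arm_command --rows '[[[-86,-166,20,0,0,-37],[-171,-333,61,0,0,-75],[-171,-333,61,0,0,-75],[-171,-333,61,0,0,-75],[-171,-333,61,0,0,-75],[-171,-333,61,0,0,-75],[-171,-333,61,0,0,-75],[-171,-333,61,0,0,-75],[-171,-333,61,0,0,-75],[-171,-333,61,0,0,-75],[-171,-333,61,0,0,-75],[-171,-333,61,0,0,-75],[-171,-333,61,0,0,-75],[-171,-333,61,0,0,-75],[-171,-333,61,0,0,-75],[-171,-333,61,0,0,-75],[-171,-333,61,0,0,-75]]]' --claw 1

```text
clock: 1.52
eef_pos: [493.9, -310.5, 170.4]
tool_rot: [3.141, -0.0, 0.14]
force: [-0.3, 0.1, -0.6]
width: 85.2
```

```bash
python3 -c "
from h import *
delta([493.5,-309.4,67],8)"
```

```text
clock 1.5167 pos [ 493.9 -310.5  170.4] rot [179.98  -0.     8.01] F [-0.3  0.1 -0.6] w 85.2 q [ 0.71  0.62 -0.31  1.77  0.25  0.79  0.42]
shift [ -0.2  -1.2 103.4] turn [ 0.02 -0.    0.01]
```

arm_command --rows '[[[0,-1,35,0,0,0],[0,-1,65,0,0,0],[0,-1,90,0,0,0],[0,-1,102,0,0,0],[0,-1,102,0,0,0],[0,-1,102,0,0,0],[0,-1,102,0,0,0]]]'

```text
clock: 2.1
eef_pos: [495.2, -309.7, 69.7]
tool_rot: [3.14, -0.002, 0.141]
force: [0.4, 0.9, 0.3]
width: 85.4
```

```bash
python3 - <<'E'
from h import *
from cell import get_image
delta([493.5,-309.4,68],8)
s=get_image("scene");t=get_image("top")
a=cv2.resize(np.ascontiguousarray(s["pixels"][200:270,145:215,::-1]),(390,390),interpolation=cv2.INTER_CUBIC)
b=cv2.resize(np.ascontiguousarray(t["pixels"][155:225,310:380,::-1]),(390,390),interpolation=cv2.INTER_CUBIC)
cv2.imwrite("pics/g1.png",np.hstack([a,b]))
E
```

```text
clock 2.1 pos [ 495.2 -309.7   69.7] rot [ 1.7992e+02 -1.3000e-01  8.0700e+00] F [0.4 0.9 0.3] w 85.4 q [ 0.67  0.76 -0.25  1.83  0.32  0.58  0.36]
shift [-1.6 -0.5  1.7] turn [ 0.08 -0.13  0.07]
```

View pics/g1.png

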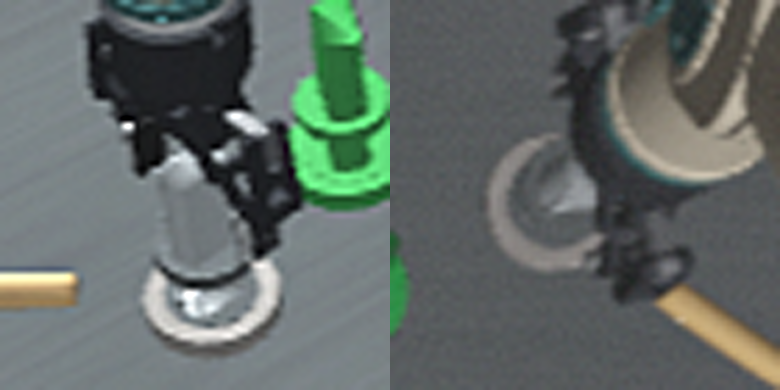

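The stem at crop pixel (200,210) stands between the open fingers and the arbor hasn't moved, so I'll close the gripper.

arm_command --rows '[[[0,0,1,0,0,0],[0,0,1,0,0,0],[0,0,1,0,0,0],[0,0,1,0,0,0],[0,0,1,0,0,0],[0,0,1,0,0,0],[0,0,1,0,0,0],[0,0,1,0,0,0],[0,0,1,0,0,0],[0,0,1,0,0,0]]]' --claw -1

```text
clock: 3.03
eef_pos: [493.7, -309.2, 67.5]
tool_rot: [3.142, 0.0, 0.141]
force: [-3.0, -0.2, 4.9]
width: 23.4
```

arm_command --rows '[[[0,0,0,0,0,0],[0,0,-5,0,0,0],[0,0,-15,0,0,0],[0,0,-35,0,0,0],[0,0,-60,0,0,0],[0,0,-90,0,0,0],[0,0,-120,0,0,0],[0,0,-150,0,0,0],[0,0,-150,0,0,0],[0,0,-150,0,0,0]]]'

```text
clock: 3.87
eef_pos: [494.9, -309.4, 218.8]
tool_rot: [3.14, -0.003, 0.141]
force: [-0.1, 0.8, -6.2]
width: 23.2
```

```bash
python3 - <<'E'
from h import *
from cell import get_image
delta([488,190,218],-72)
s=get_image("scene")
np.savez("s2.npz",**s)
a=cv2.resize(np.ascontiguousarray(s["pixels"][160:280,125:245,::-1]),(600,600),interpolation=cv2.INTER_CUBIC)
cv2.imwrite("pics/g2.png",a)
E
```

```text
clock 3.8667 pos [ 494.9 -309.4  218.8] rot [ 1.7989e+02 -1.7000e-01  8.0800e+00] F [-0.1  0.8 -6.2] w 23.2 q [ 0.73  0.56 -0.33  1.72  0.23  0.89  0.44]
shift [  63.4 -495.4    0. ] turn [-2.000e-02 -2.200e-01  8.008e+01]
```

View pics/g2.png

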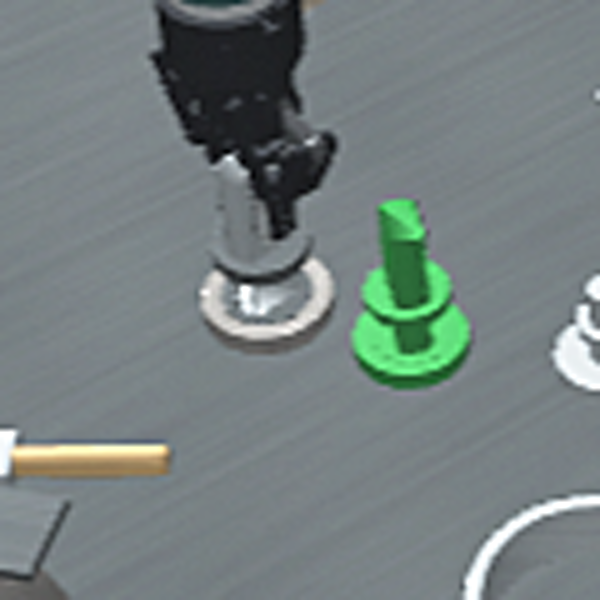

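The arbor is lifted and hangs level (width 23.2, about 6 N), clear of the green one. Next I'll carry it to the front of the fork mouth and turn it 80°.

arm_command --rows '[[[5,-36,0,0,0,6],[10,-72,0,0,0,12],[15,-108,0,0,0,18],[20,-144,0,0,0,24],[24,-180,0,0,0,30],[28,-216,0,0,0,36],[33,-252,0,0,0,42],[37,-288,0,0,0,48],[42,-324,0,0,0,54],[46,-360,0,0,0,60],[51,-396,0,0,0,66],[55,-432,0,0,0,72],[59,-465,0,0,0,76],[63,-487,0,0,0,79],[63,-495,0,0,0,80],[63,-495,0,0,0,80],[63,-495,0,0,0,80],[63,-495,0,0,0,80]]]'

```text
clock: 5.42
eef_pos: [486.1, 187.7, 216.1]
tool_rot: [3.138, -0.002, -1.256]
force: [0.8, -0.0, -6.0]
width: 23.3
```

```bash
python3 - <<'E'
from h import *
from cell import get_image
delta([488,190,98],-72)
s=get_image("scene"); t=get_image("top")
np.savez("s3.npz",**s); np.savez("t3.npz",**t)
a=cv2.resize(np.ascontiguousarray(s["pixels"][100:240,230:370,::-1]),(400,400),interpolation=cv2.INTER_CUBIC)
b=cv2.resize(np.ascontiguousarray(t["pixels"][110:250,110:250,::-1]),(400,400),interpolation=cv2.INTER_CUBIC)
cv2.imwrite("pics/g3.png",np.hstack([a,b]))
E
```

```text
clock 5.4167 pos [486.1 187.7 216.1] rot [ 1.7982e+02 -9.0000e-02 -7.1980e+01] F [ 0.8 -0.  -6. ] w 23.3 q [-0.43  0.47  0.02  1.89 -0.01  0.79 -1.67]
shift [ -1.8  -2.9 118.1] turn [ 0.18 -0.09  0.02]
```

View pics/g3.png

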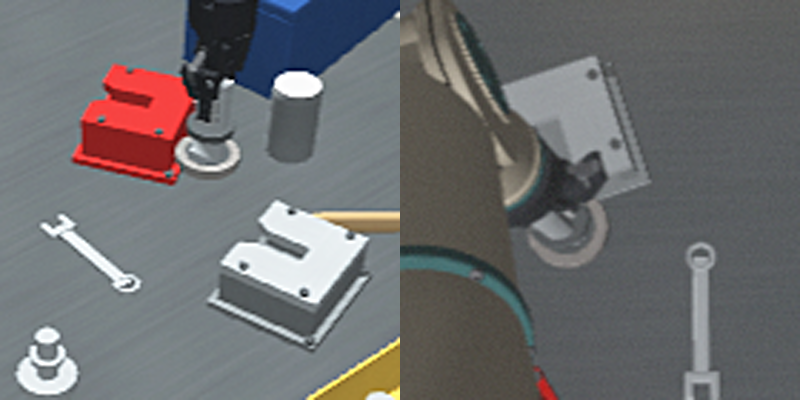

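arm_command --rows '[[[-1,-6,35,0,0,0],[-1,-6,70,0,0,0],[-1,-6,100,0,0,0],[-1,-6,117,0,0,0],[-1,-6,117,0,0,0],[-1,-6,117,0,0,0],[-1,-6,117,0,0,0]]]'

```text
clock: 6.1
eef_pos: [493.6, 192.4, 101.5]
tool_rot: [-3.139, 0.0, -1.256]
force: [-0.2, -0.2, -5.9]
width: 23.5
```

```bash
cat > chk.py <<'E'
from h import *
from cell import get_image,sensors
import sys
s=get_image("scene"); np.savez(sys.argv[1]+".npz",**s)
st=sensors.read_state(); p=st["eef_pos"]; a=np.radians(18.04)
d=p[:2]-[596.3,224.7]; print("fork frame of TCP: along %.1f across %.1f  z %.1f arborz %.1f"%(d@[np.cos(a),np.sin(a)],d@[-np.sin(a),np.cos(a)],p[2],p[2]-67.5),"yaw",np.degrees(st["tool_rot"]).round(2),"F",st["force"].round(1),st["width"],st["clock"])
cv2.imwrite(f"pics/{sys.argv[1]}.png",cv2.resize(np.ascontiguousarray(s["pixels"][135:235,260:380,::-1]),(780,650))[:600] if 0 else cv2.resize(np.ascontiguousarray(s["pixels"][130:230,260:380,::-1]),(720,600),interpolation=cv2.INTER_CUBIC))
E
python3 chk.py k1; python3 -c "
from h import *
delta([544,207.7,98.5],-72)"
```

```text
fork frame of TCP: along -107.4 across 1.3  z 101.9 arborz 34.4 yaw [-1.798e+02  1.000e-02 -7.197e+01] F [-0.2 -0.1 -6.6] 23.41740470187301 6.15
clock 6.15 pos [493.8 192.7 101.9] rot [-1.798e+02  1.000e-02 -7.197e+01] F [-0.2 -0.1 -6.6] w 23.4 q [-0.43  0.65  0.01  1.97 -0.01  0.52 -1.67]
shift [  1.3 -52.4   3.6] turn [-0.2   0.01  0.03]
```

View pics/k1.png

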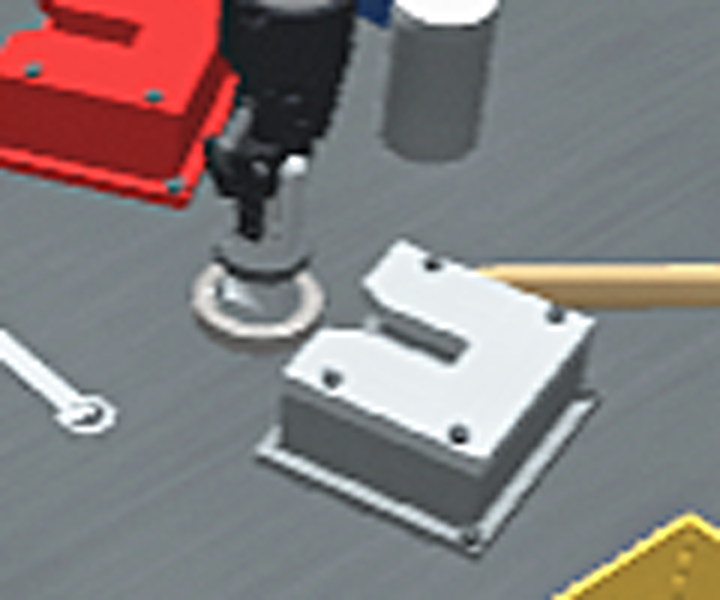

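The arbor hangs upright in front of the mouth, wheel at crop (258,300). I'll check where its wheel and collar are against the TCP.

```bash
python3 - <<'E'
from h import *
from scipy.optimize import least_squares
d=load("k1.npz"); c=cloud(d,290,318,165,195)
z0=34.4
px=d["pixels"][165:195,290:318].astype(int)
m=(c[...,2]>z0+8)&(c[...,2]<z0+20)
q=c[m][:,:2]; print(len(q),cv2.minEnclosingCircle(q.astype(np.float32)))
# outer pixels at wheel-top height
print(w(d,259.5+258/6,129.5+298/6,Z=z0+14))
# scene fork check, points read in the k1 crop (scale 6, offset 260,130)
for n,x,y in(("h",432,265),("h",556,315),("h",460,433),("h",332,379),("endR",466,347),("endL",445,362)):
    print(n,w(d,259.5+x/6,129.5+y/6,Z=68).round(1))
E
```

```text
167 ((496.13262939453125, 193.82044982910156), 42.41218948364258)
[491.03269228 193.53327393  48.4       ]
h [547.9 278.   68. ]
h [623.9 302.8  68. ]
h [660.5 188.2  68. ]
h [584.6 162.9  68. ]
endR [611.7 241.9  68. ]
endL [613.5 223.3  68. ]
```

```bash
python3 - <<'E'
from h import *
from scipy.optimize import minimize
d=load("scene0.npz")
g=d["pixels"].astype(float).mean(2)
v,u=np.mgrid[158:215:.5,300:366:.5]
I=cv2.remap(g.astype(np.float32),u.astype(np.float32),v.astype(np.float32),cv2.INTER_LINEAR)
I=np.clip((I-150)/60,0,1)
cz=cloud(d,0,512,0,384)[...,2].astype(np.float32)
H=cv2.remap(cz,u.astype(np.float32),v.astype(np.float32),cv2.INTER_NEAREST)
I=(I*((H>58))).ravel(); print(np.percentile(g[160:215,300:366],[5,50,95]))
W=np.array([w(d,a,b,Z=68)[:2] for a,b in zip(u.ravel(),v.ravel())])
def sg(x): return 1/(1+np.exp(-np.clip(x/1.5,-40,40)))
def f(p):
    x,y,a,L=p; q=W-[x,y]; cx=q@[np.cos(a),np.sin(a)]; cy=q@[-np.sin(a),np.cos(a)]
    hw=np.interp(cx,[-56,-37],[24,14])
    M=sg(cx+56)*sg(L-cx)*sg(70-abs(cy))*(1-sg(hw-abs(cy))*sg(21-cx))
    return ((M-I)**2).mean()
r=minimize(f,(597,225,.316,72),method="Nelder-Mead",options=dict(xatol=1e-3,fatol=1e-8,maxiter=3000)); print("scene fork",r.x,np.degrees(r.x[2]),r.fun)
# arbor wheel silhouette in k1
d=load("k1.npz"); g=d["pixels"].astype(float); c=cloud(d,0,512,0,384)
v,u=np.mgrid[165:196,288:320]
z=c[165:196,288:320,2]
m=((z>36)).astype(np.float32)
# lower boundary model: union of discs r38 at z0 and z0+14 ; rows >=176 only
z0=34.4
WA=np.array([w(d,a,b,Z=z0)[:2] for a,b in zip(u.ravel(),v.ravel())]);WB=np.array([w(d,a,b,Z=z0+14)[:2] for a,b in zip(u.ravel(),v.ravel())])
sel=((v>=180)&(u<312)).ravel(); m=((z>z0-5)&(z<z0+70)).astype(float).ravel()
def f2(p):
    A=sg(38-np.hypot(*(WA-p).T));B=sg(38-np.hypot(*(WB-p).T)); return ((np.maximum(A,B)-m)[sel]**2).mean()
r=minimize(f2,(494,193),method="Nelder-Mead"); print("scene arbor",r.x,r.fun)
E
```

```text
[ 85.66666667 130.         243.66666667]
scene fork [5.96977093e+02 2.28366092e+02 3.11647360e-01 6.94723142e+01] 17.856078424718472 0.012451073613573381
scene arbor [490.46329048 196.99151321] 0.08279964295849009
```

arm_command --rows '[[[1.3,0,3,0,0,0],[1.3,-10,3.5,0,0,0],[1.3,-20,3.5,0,0,0],[1.3,-30,3.5,0,0,0],[1.3,-40,3.5,0,0,0],[1.3,-49,3.5,0,0,0],[1.3,-49,3.5,0,0,0],[1.3,-49,3.5,0,0,0],[1.3,-49,3.5,0,0,0]]]'

```text
clock: 6.9
eef_pos: [538.4, 206.2, 97.1]
tool_rot: [3.141, -0.0, -1.255]
force: [-0.3, -0.6, -5.8]
width: 23.1
```

```bash
python3 chk.py k2
```

```text
fork frame of TCP: along -60.9 across 0.4  z 97.0 arborz 29.5 yaw [ 1.7994e+02 -1.0000e-02 -7.1920e+01] F [-1.5 -1.  -5.3] 23.1260842361821 6.95
```

View pics/k2.png

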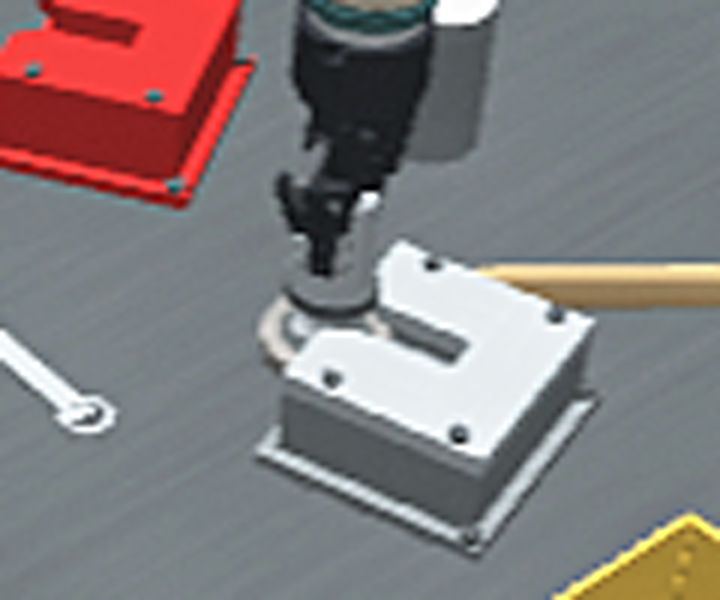

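The collar (335,300) is above the plate, the wheel (285,330) is below it, and the neck is centred in the mouth. I'll advance slowly while watching the force.

arm_command --rows '[[[0.4,-5,-1,0,0,0],[0.4,-10,-1,0,0,0],[0.4,-15,-1,0,0,0],[0.4,-20,-1,0,0,0],[0.4,-25,-1,0,0,0],[0.4,-30,-1,0,0,0],[0.4,-30,-1,0,0,0],[0.4,-30,-1,0,0,0]]]'

```text
clock: 7.62
eef_pos: [568.0, 215.5, 97.7]
tool_rot: [3.141, -0.0, -1.255]
force: [-1.0, -0.7, -6.8]
width: 23.3
```

```bash
python3 chk.py k3
```

```text
fork frame of TCP: along -30.2 across 0.0  z 97.6 arborz 30.1 yaw [ 1.7995e+02 -1.0000e-02 -7.1920e+01] F [-1.4 -0.2 -6.8] 23.523901604891932 7.6667
```

arm_command --rows '[[[0,-5,0,0,0,0],[0,-10,0,0,0,0],[0,-15,0,0,0,0],[0,-20,0,0,0,0],[0,-25,0,0,0,0],[0,-25,0,0,0,0],[0,-25,0,0,0,0]]]'

```text
clock: 8.25
eef_pos: [591.8, 223.3, 97.7]
tool_rot: [3.142, -0.0, -1.255]
force: [-0.4, -0.3, -6.7]
width: 23.7
```

```bash
python3 chk.py k4
```

```text
fork frame of TCP: along -5.2 across 0.0  z 97.7 arborz 30.2 yaw [179.96  -0.   -71.92] F [ 0.3 -0.  -5.8] 23.575145271560988 8.3
```

View pics/k4.png

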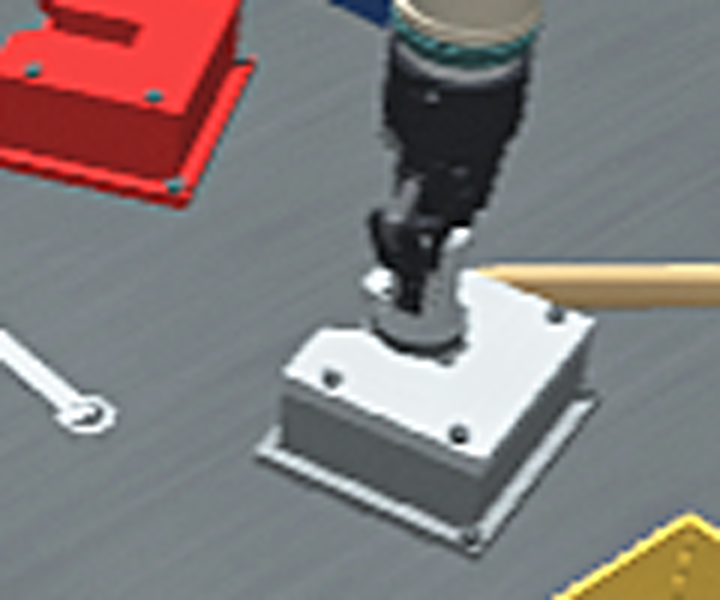

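No contact yet. I'll advance in 1 mm steps to feel for the closed end.

arm_command --rows '[[[0,-1,0,0,0,0],[0,-2,0,0,0,0],[0,-3,0,0,0,0],[0,-4,0,0,0,0],[0,-4,0,0,0,0],[0,-4,0,0,0,0]]]'

```text
clock: 8.8
eef_pos: [595.5, 224.5, 97.9]
tool_rot: [-3.141, -0.0, -1.255]
force: [0.3, 0.4, -6.9]
width: 23.3
```

arm_command --rows '[[[0,-1,0,0,0,0],[0,-1,0,0,0,0],[0,-1,0,0,0,0]]]'

```text
clock: 9.05
eef_pos: [596.4, 224.8, 97.8]
tool_rot: [-3.142, -0.0, -1.255]
force: [-1.0, -0.5, -5.4]
width: 23.3
```

arm_command --rows '[[[0,-1,0,0,0,0],[0,-1,0,0,0,0],[0,-1,0,0,0,0]]]'

```text
clock: 9.3
eef_pos: [597.4, 225.2, 97.8]
tool_rot: [-3.141, -0.0, -1.255]
force: [0.2, -0.6, -6.7]
width: 23.0
```

```bash
python3 chk.py k5
```

```text
fork frame of TCP: along 1.1 across 0.1  z 97.8 arborz 30.3 yaw [-180.      0.    -71.92] F [ 0.9  0.5 -6.6] 23.16552094844373 9.35
```

arm_command --rows '[[[0,-1,0,0,0,0],[0,-1,0,0,0,0],[0,-1,0,0,0,0]]]'

```text
clock: 9.6
eef_pos: [598.4, 225.5, 97.8]
tool_rot: [-3.141, -0.0, -1.255]
force: [-0.4, -0.4, -4.8]
width: 23.3
```

arm_command --rows '[[[0,-1,0,0,0,0],[0,-1,0,0,0,0],[0,-1,0,0,0,0]]]'

```text
clock: 9.85
eef_pos: [599.3, 225.8, 97.8]
tool_rot: [-3.141, -0.0, -1.255]
force: [-0.1, -0.4, -5.6]
width: 23.5
```

arm_command --rows '[[[0,-1,0,0,0,0],[0,-1,0,0,0,0],[0,-1,0,0,0,0]]]'

```text
clock: 10.1
eef_pos: [600.3, 226.0, 97.9]
tool_rot: [-3.141, -0.0, -1.255]
force: [0.3, -1.2, -6.8]
width: 23.5
```

```bash
python3 chk.py k6
```

```text
fork frame of TCP: along 4.1 across 0.1  z 97.8 arborz 30.3 yaw [-180.     -0.    -71.92] F [ 0.1  0.2 -5.9] 23.342631713498598 10.15
```

View pics/k6.png

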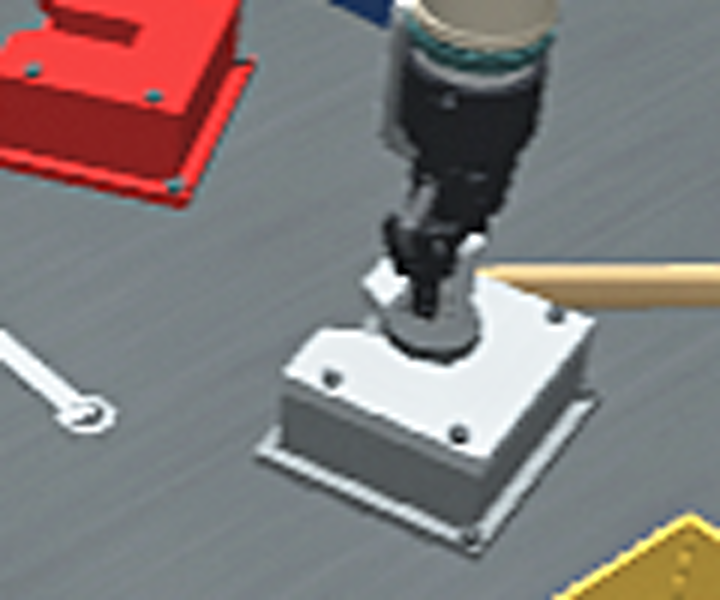

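arm_command --rows '[[[0,-1,0,0,0,0],[0,-1,0,0,0,0],[0,-1,0,0,0,0]]]'

```text
clock: 10.4
eef_pos: [600.9, 226.3, 97.8]
tool_rot: [3.141, -0.0, -1.255]
force: [-1.0, -0.9, -5.5]
width: 23.3
```

arm_command --rows '[[[0,-1,0,0,0,0],[0,-1,0,0,0,0],[0,-1,0,0,0,0]]]'

```text
clock: 10.65
eef_pos: [601.0, 226.3, 97.6]
tool_rot: [3.139, -0.0, -1.255]
force: [-4.1, -1.9, -4.0]
width: 23.3
```

The closed end is felt: motion stopped at 601.0 with about 4.5 N back along the slot. I'll ease off slightly and lower.

arm_command --rows '[[[0,0.7,2,0,0,0],[0,0.7,4,0,0,0],[0,0.7,6,0,0,0],[0,0.7,7,0,0,0],[0,0.7,7,0,0,0],[0,0.7,7,0,0,0]]]'

```text
clock: 11.15
eef_pos: [601.0, 226.3, 90.3]
tool_rot: [3.14, -0.0, -1.255]
force: [-2.8, -1.3, -6.9]
width: 23.2
```

arm_command --rows '[[[0,0,0.7,0,0,0],[0,0,0.7,0,0,0],[0,0,0.7,0,0,0]]]'

```text
clock: 11.4
eef_pos: [601.0, 226.3, 89.9]
tool_rot: [3.141, -0.0, -1.255]
force: [-4.8, -1.4, -5.3]
width: 22.7
```

```bash
python3 chk.py k7
```

```text
fork frame of TCP: along 4.9 across 0.1  z 89.9 arborz 22.4 yaw [179.94  -0.   -71.92] F [-4.7 -1.  -5.6] 23.55129034836233 11.45
```

View pics/k7.png

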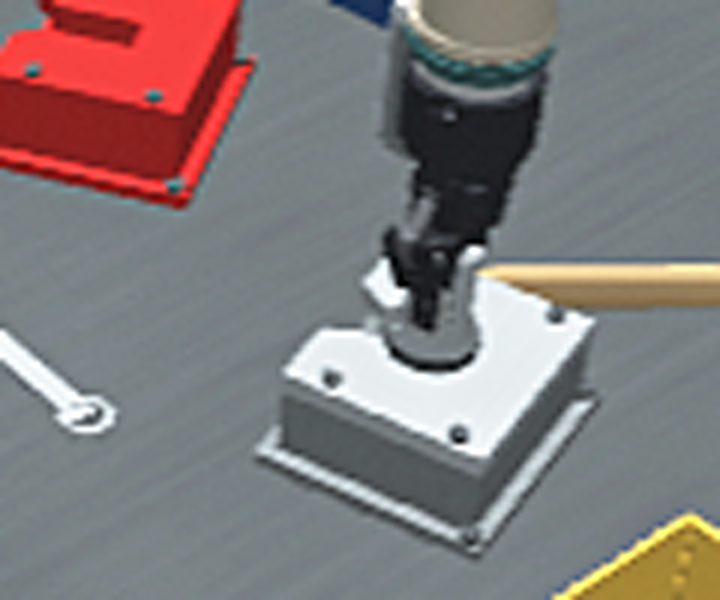

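arm_command --rows '[[[0,0.4,0.7,0,0,0],[0,0.4,0.7,0,0,0],[0,0.4,0.7,0,0,0]]]'

```text
clock: 11.7
eef_pos: [601.0, 226.3, 89.7]
tool_rot: [3.142, 0.0, -1.255]
force: [-5.7, -1.3, -3.2]
width: 23.4
```

arm_command --rows '[[[0,0,0.7,0,0,0],[0,0,0.7,0,0,0],[0,0,0.7,0,0,0]]]'

```text
clock: 11.95
eef_pos: [600.9, 226.3, 89.7]
tool_rot: [-3.142, -0.0, -1.255]
force: [-5.8, -1.9, 1.4]
width: 23.3
```

The collar is seated: z stops at 89.7 (arbor about 22.2) and Fz is rising. I'll release and rise.

arm_command --rows '[[[0,0,-0.5,0,0,0],[0,0,-0.5,0,0,0],[0,0,-0.5,0,0,0],[0,0,-0.5,0,0,0],[0,0,-0.5,0,0,0],[0,0,-0.5,0,0,0],[0,0,-0.5,0,0,0],[0,0,-0.5,0,0,0],[0,0,-0.5,0,0,0],[0,0,-0.5,0,0,0]]]' --claw 1

```text
clock: 12.78
eef_pos: [601.1, 226.3, 89.2]
tool_rot: [-3.142, -0.0, -1.255]
force: [0.2, -0.4, -0.6]
width: 85.4
```

arm_command --rows '[[[0,0,-20,0,0,0],[0,0,-50,0,0,0],[0,0,-90,0,0,0],[0,0,-120,0,0,0],[0,150,-170,0,0,0],[0,150,-170,0,0,0],[0,150,-170,0,0,0],[0,150,-170,0,0,0],[0,150,-170,0,0,0],[0,150,-170,0,0,0]]]'

```text
clock: 13.62
eef_pos: [457.8, 179.7, 260.4]
tool_rot: [-3.139, 0.0, -1.255]
force: [0.5, 0.3, -0.1]
width: 85.4
```

```bash
python3 chk.py k8; python3 - <<'E'
from h import *
from cell import get_image
t=get_image("top");np.savez("t8.npz",**t)
cv2.imwrite("pics/t8.png",cv2.resize(np.ascontiguousarray(t["pixels"][120:200,125:205,::-1]),(600,600),interpolation=cv2.INTER_CUBIC))
for n,d,b in(("top",t,(125,205,120,200)),("scene",load("k8.npz"),(295,375,135,235))):
    c=cloud(d,*b).reshape(-1,3); p=c[(c[:,2]>131)&(c[:,2]<145)][:,:2].astype(np.float32)
    q=c[(c[:,2]>74)&(c[:,2]<82)][:,:2].astype(np.float32)
    print(n,len(p),p.mean(0) if len(p) else 0,cv2.minAreaRect(p) if len(p)>3 else 0,np.median(c[(c[:,2]>100),2]),len(q),cv2.minEnclosingCircle(q))
E
```

```text
fork frame of TCP: along -144.3 across 0.1  z 260.0 arborz 192.5 yaw [-1.7986e+02  1.0000e-02 -7.1910e+01] F [ 0.6  1.1 -0.6] 85.21256061183873 13.6667
top 123 [598.8706  225.24736] ((598.77880859375, 225.61483764648438), (40.56224822998047, 24.161930084228516), 18.32366943359375) 619.1048983815078 132 ((619.1768188476562, 212.19309997558594), 61.46808624267578)
scene 78 [601.7026  224.77702] ((600.7058715820312, 225.57310485839844), (38.90709686279297, 29.300434112548828), 28.844890594482422) 132.88239716382623 182 ((550.3955078125, 217.59922790527344), 271.3359069824219)
```

View pics/k8.png

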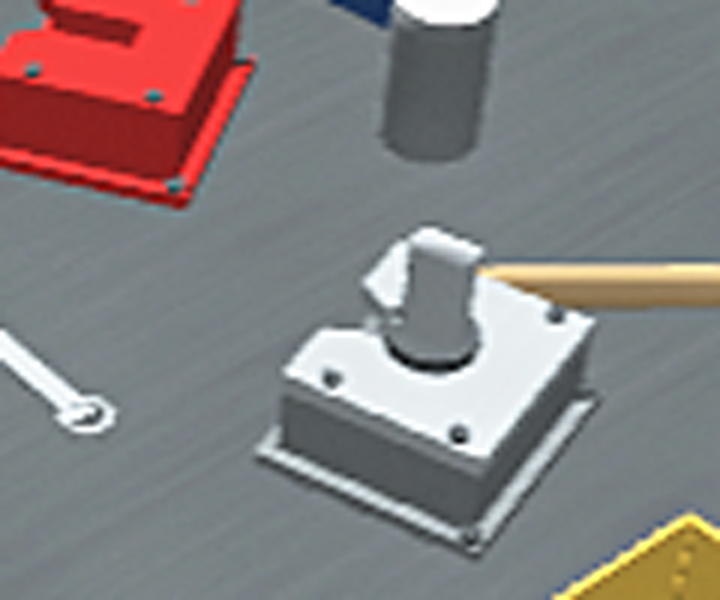

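View pics/t8.png

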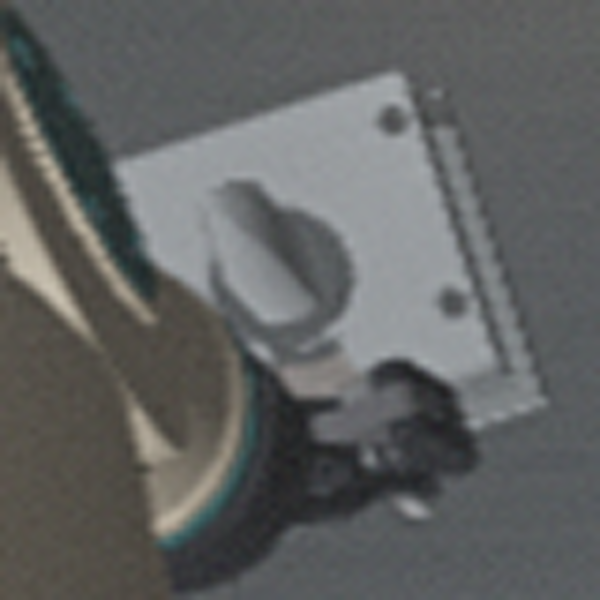

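```bash
python3 -c "
from h import *
a=load('scene0.npz')['z_map'];b=load('k8.npz')['z_map']
m=(abs(a-b)>25).astype(np.uint8); m=cv2.morphologyEx(m,cv2.MORPH_OPEN,np.ones((3,3)))
print(cv2.connectedComponentsWithStats(m)[2][1:])
c=cloud(load('t8.npz'),145,178,140,170); z=c[...,2]; print(np.median(z[(z>125)&(z<150)]),np.median(z[(z>73)&(z<84)]))
from cell import order; print(order.finish_job())"
```

```text
[[   0    0   82  206 7472]
 [  95    0  112   74 4505]
 [ 268    0   59  131 3673]
 [ 134   63    3    3    9]
 [ 185   76    8    8   42]
 [ 164   82    9    5   31]
 [ 324  168   16   23  248]
 [ 173  225   18   30  390]]
137.6411042415108 77.65935913296471
the job is handed in; nothing more can be done
None
```

The arbor is in the grey fork, released, and the job was handed in at about 13.7 s on the robot's clock. I gripped it by its flats, lifted it clear of everything and turned it 80° to line up with the slot. I then slid the neck in until it pressed on the closed end (about 5 N) and lowered it until the collar took the weight.

**Last checks**

| Check | Measured | Allowed |
|---|---|---|
| Position along the slot | about +2.6 mm from the fitted seat | ±6 mm |
| Position across the slot | about 0 mm | ±4 mm |
| Flats against the slot | about 0.3° | 8° |
| Top of stem / collar top | 137.6 / 77.7 mm, so origin about 22 mm | 18–25 mm |

- **Clear of the arbor:** the gripper is open and well away from it, with force readings near zero.
- **Bystanders:** comparing scene depth before and after, the only changes on the bench outside the arm's outline are at the arbor's old place and at the fork.

**Disagreements**
- **Contact point:** the closed end was felt with the tool about 5 mm past the seat position fitted from the top camera. That camera later put the arbor 2.6 mm past it. I trusted the contact.
- **Camera mismatch:** the scene camera put the fork about 3 mm to one side of the top camera's fit. I used the top camera, and the neck went in without side force.
- **Uprightness:** I judged this from the pictures only and did not measure it separately.

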